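# Register a mounted printing block in the corner of the press board

### The arm

A 7-joint arm with a two-finger parallel gripper is mounted at the origin on the work surface. World frame = base frame: x ahead of the robot, y to its left, z up, the work surface at z = 0. Lengths are in m, angles in rad, forces in N, time in s.
With the tool pointing down it reaches from about 0.4 to 0.85 m from the base axis. Payload 10.4 kg.
Tool frame: the origin (TCP) lies between the finger pads; the fingertips stand manip.tip_extent ahead of it and the grasp point (between the pads) lies 6 mm ahead of it (manip.tip_extent is the distance from the TCP to the fingertips, in m); z points along the fingers, y is the line along which they close (so a half turn about z gives the same grasp; the last joint's range is limited). The gripper opens to 85 mm and grips with 20 to 120 N. Pads are 22 mm wide; open, the fingers measure 114 mm over their backs; the gripper's body (76 mm by 85 mm) begins 54 mm behind the grasp point. The pads swing forward as they close: fully open they stand 13 mm farther back than shut.
Start: joints at [1.22, 0.332, -0.065, 1.46, 0.022, 1.35, -0.088], TCP at [0.201, -0.592, 0.256] pointing down, gripper open.
Joint ranges: [-2.6, 2.6], [-0.5, 2.12], [-1.47, 1.34], [0.16, 2.42], [-1.27, 4.41], [0.06, 2.06], [-2.6, 2.6]. Speed limits (rad/s): [2.22, 2.22, 2.79, 2.79, 3.14, 3.14, 3.14].

### API

Orientations are given as a unit quaternion [x, y, z, w].
In Python, from workcell import get_obs, optics, workorder, manip gives the robot as it stands.
- The arm moves only by the tool jog_arm, never from a script. Its argument "increments" is a list of rows, each a list of 7 numbers: the shift along the tool's x, y, z in m, then the turn, a rotation vector about the tool's x, y, z in rad, then the opening, from -1 (shut) to 1 (fully open). A call has 1 to 5 rows; each row is the pose to reach, as a shift and turn from the pose commanded when the call began, along the tool's axes at that moment; what a row does not reach only later rows make up. A row lasts 1/12 s, in which the tool goes at most 41.7 mm and 7.16 degrees, less where a joint would pass 70% of its speed; a pose out of reach is approached as far as the arm can. A call with a gripper value outside its range is refused whole. The fingers move at their own pace and stop on an object; "grip_force" is the grip in N (left out, the last holds). Time passes only in rows, so rows that repeat a pose let the fingers close. It gives the time, the measured TCP pose, the force, the opening and the grip force at its end, in the units of the state.
- get_obs(): the state, without advancing time (a new reading comes with each control period).
- optics.camera(name): name is "scene" or "side" or "wrist"; returns a dict with "color" (384x512x3 uint8, red, green, blue), "depth" (384x512 float32, m along the optical axis (not along the pixel's ray), 0 where there is no reading), "K" (3x3 intrinsics, pixels), "R" (3x3) and "t" (3): a world point X has camera coordinates R X + t. Camera axes: x right, y down, z forward; pixel columns grow to the right and rows downward; lengths in m; the calibration is good to about 2 mm. The wrist camera is an equidistant fisheye: a pixel r from the principal point sees the ray r / f radians off the axis. A picture is of the moment at which its call begins.
- workorder.hand_in(): hands the job in; it is judged then, once.
The state is a dict: "clock": time; "joint_pos": joint angles; "joint_velocities": joint speeds; "tau": joint torques, N m; "position": TCP position; "ee_rot": TCP orientation; "ft_force": force on the tool from outside, world axes, zero at the start; "torque": the same for the moment, N m; "grip_width": opening from 0.0 (shut) to 1.0 (fully open); "grasp_force": force on a finger pad.
Only numpy, scipy, OpenCV 4.12 (cv2) and the standard library are available. Lean on these libraries where they do the work, as an engineer would, in place of code of your own. Each camera call takes 0.05 s, during which the arm holds its last target. There are 200 camera calls.

### The job

Slide the mounted printing block (the larger one, with a brass plate on one end, lying on the registration board) home into the board's corner: first press it flat up against the long aluminium fence, then push it along that fence until it meets the sliding stop and the stop's feeler pin is pressed in, so it ends square and flush with both. The stop is set somewhere else each time: feel for it and push gently, keep the block flat on the board without lifting it, and do not disturb the other things lying about.

Things in the scene. Friction and masses are not known exactly. Their poses are not given: they have to be found in the camera images.
- board: registration board: plywood, 260 mm (its x) x 400 mm (its y) x 12 mm, screwed to the bench at a different place and angle each time. Origin at the centre of its underside; x runs from the robot's side to the long fence, y along the fence towards the sliding stop, z up; its top is at z = 12 mm.
- long_fence: aluminium strip, 20 mm wide, 400 mm long, 16 mm high above the board's top, along the board's far (+x) edge; origin at the centre of its underside, y along its length; its inner face lies at board x = 110 mm. It carries the sliding stop, clamped.
- feeler (a joint): sprung brass pin, 8 mm thick, in the face of the sliding stop: 0 = 5 mm out, 0.005 = level with the stop's face. The stop is an aluminium bar, 90 mm long (board x 20 to 110), 20 mm wide, 16 mm high above the board, square to the fence, with a clamp on the fence 42 mm high. Its face (towards -y) is clamped at an unreported place, board y 120 to 180 mm. Pin at board x 65, 8 mm above the board.
- block: printing block: plywood 100 (its x) x 140 (its y) x 18 mm, topped by 4 mm of brown lino and, on the -y end, brass (22 mm high in all), 0.35-0.7 kg; centre of mass some 15 mm from the middle towards the brass. Origin at the centre of its underside, z up. Starts on the board, turned up to 0.35 rad. Home: axes parallel to the board's, centre at board x 60 mm, its +y end on the stop.
- ink_tin: low ink tin, 52 mm across, 34 mm high, standing on the board in the corner near the robot on the stop's side; leave alone; origin under its centre
- tall_tin: ink tin, 70 mm across, 75 mm high, on the bench right of the board; leave alone; origin under its centre
- jar: glass jar, 64 mm across, 85 mm high, on the bench left of the board; leave alone; origin under its centre
- brayer: ink roller lying on the bench right of the board, 155 mm long, 85 mm wide, 32 mm high; leave alone; origin under the rubber roll, handle towards its -x
- knife: ink knife lying on the bench left of the board, 200 mm long along its x; leave alone; origin under its middle
- small_block: small square printing block without brass, 60 x 60 x 22 mm, on the bench left of the board; leave alone; origin under its centre
- pen_pot: white pot of pens and etching tools, 80 mm across, 170 mm high over the pens, on the bench far right; leave alone; origin under its centre
Things that resemble listed ones, but are neither listed nor needed, are in the scene too. What is shaped like the block but green or purple is not meant.

How it is judged:
On the way, in this order (a step that is already met when the one before it is completed fails the run):
1. the block is pressed flush against the long fence (over 2 N) (x of block in the frame of board above 0.058 m and angle between the x axis of block and the x axis of board, either way round below 0.018 rad and contact force between block and long_fence above 2 N), for 0.1 s.
2. the block is against the sliding stop, its feeler pin pressed in more than 3 of its 5 mm (value of joint feeler above 0.003 m and y of block in the frame of board above 0.045 m), for 0.1 s.
At the end, for the whole second after the job is handed in: the block lies flat and at rest on the board, within 2 mm of the long fence (at its centre) and within 2 mm of the stop (its feeler pin held in by the block, more than 3 of 5 mm), and square to them within 0.018 rad (1 degree) (all of step 2 and x of block in the frame of board above 0.058 m and angle between the x axis of block and the x axis of board, either way round below 0.018 rad and angle between block's own z axis and vertical below 0.03 rad and linear speed of block below 0.01 m/s); the robot touches nothing.
It fails at once if the block is pressed on the fence or its stop with more than 30 N (contact force between block and long_fence above 30 N).
It fails at once if the block is lifted more than 12 mm or tipped more than 0.15 rad (height (world z) of block above 0.024 m or angle between block's own z axis and vertical above 0.15 rad).
It fails at once if a bystander is moved more than 20 mm (distance of any of tall_tin, jar, brayer, knife, small_block, pen_pot, ink_tin from where it was at the start of the episode above 0.02 m).
It also fails if it takes over 58 s, if anything falls off the work surface, if the arm or the gripper's body presses on something with over 40 N, if the wrist force passes 120 N, or if a joint passes its speed limit or range.

## Working session

There is one attempt and no reset: what is moved stays moved. The work goes in short steps, Python scripts to look and compute and a tool call to move; the robot and the scene stay as the last step left them, time stands still between calls to the robot, and variables do not carry over. Pictures are saved under pics/ and viewed, at most 10 in all, crops included, and the job is handed in when it is done.

Besides the shell and the picture viewer there is one more tool, called after "Emit:" as name([rows], argument=value, ...), one row to a line, values as JSON. jog_arm: Moves the arm, as the interface text tells. Its arguments: {"type":"object","properties":{"increments":{"type":"array"},"grip_force":{"type":"number"}},"required":["increments"]}

```bash
mkdir -p pics
cat > h.py <<'E'
import numpy as np, cv2
from workcell import get_obs, optics, workorder, manip
from scipy.spatial.transform import Rotation as Rn
def ray(c,u,v):
    d=np.linalg.inv(c['K'])@np.array([u,v,1.]); return -c['R'].T@c['t'], c['R'].T@d
def onplane(c,u,v,z):
    o,d=ray(c,u,v); return o+d*(z-o[2])/d[2]
def cloud(c):
    v,u=np.mgrid[:384,:512]; d=c['depth']; p=np.stack([u,v,np.ones_like(u)],-1)@np.linalg.inv(c['K']).T*d[...,None]
    return (p-c['t'])@c['R']
E
python3 - <<'E'
from h import *
o=get_obs(); print({k:np.round(v,3) for k,v in o.items()}, manip.tip_extent)
ims=[]
for n in ['scene','side']:
    c=optics.camera(n); np.savez(f'{n}.npz',**c); print(n,np.round(-c['R'].T@c['t'],3),np.round(c['K'],1).tolist())
    cv2.imwrite(f'pics/{n}.png',cv2.resize(c['color'][...,::-1],(800,600)))
E
```

```text
{'clock': np.float64(0.0), 'joint_pos': array([ 1.22 ,  0.333, -0.065,  1.461,  0.022,  1.35 , -0.089]), 'joint_velocities': array([ 0.001, -0.001,  0.002,  0.001,  0.   ,  0.001,  0.001]), 'tau': array([ 1.0000e-03, -6.2545e+01,  5.0000e-02, -3.9160e+01,  1.6000e-02,
        1.0000e-02,  0.0000e+00]), 'position': array([ 0.201, -0.591,  0.256]), 'ee_rot': array([ 0.987,  0.163, -0.   , -0.001]), 'ft_force': array([0.889, 1.26 , 0.175]), 'torque': array([ 0.06 , -0.018,  0.019]), 'grasp_force': np.float64(0.0), 'grip_width': np.float64(1.001)} 0.025
scene [ 1.03  -0.414  1.022] [[364.6, 0.0, 252.9], [0.0, 364.6, 192.3], [0.0, 0.0, 1.0]]
side [-0.051  0.498  0.966] [[349.4, 0.0, 262.8], [0.0, 349.4, 189.3], [0.0, 0.0, 1.0]]
```

View pics/scene.png

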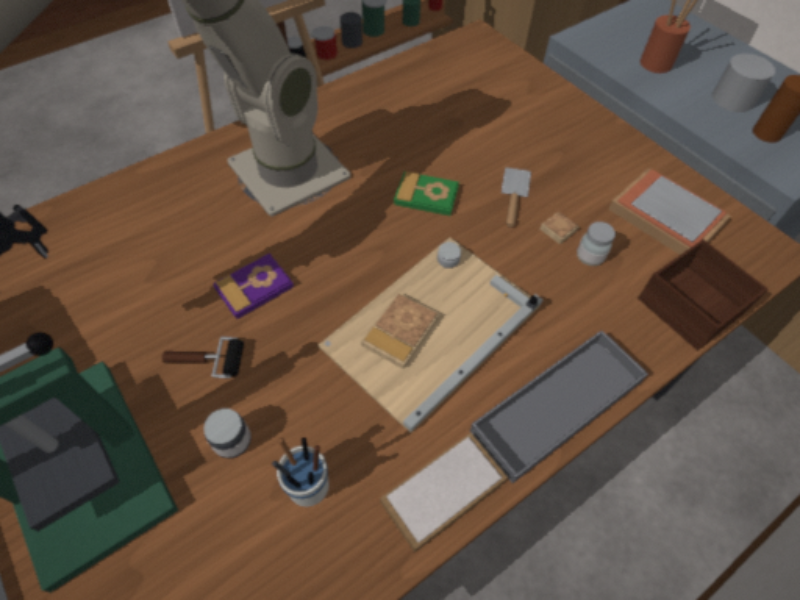

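View pics/side.png

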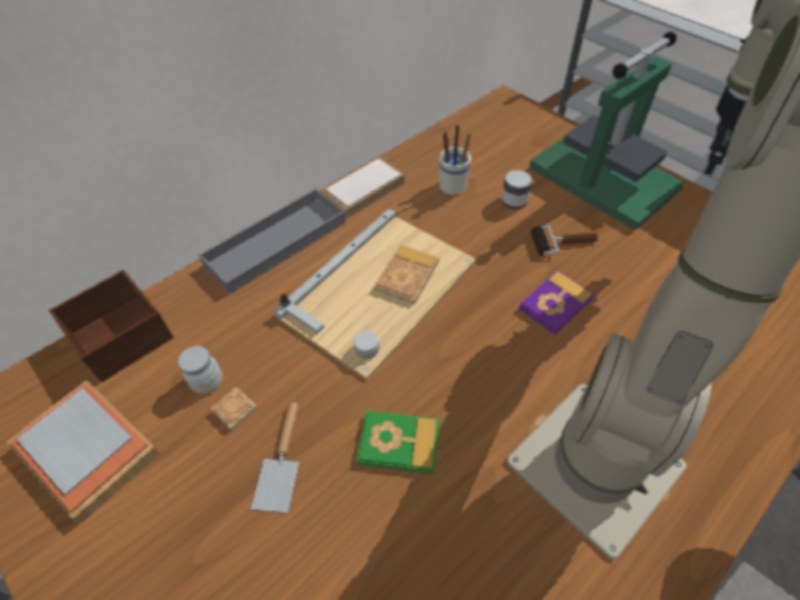

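Scene view (800-px picture): the wanted block is at (402,328) on the board, with its brass end at (387,345). Things it could be taken for are the green block (427,193), the purple block (253,285), and the small block without brass (559,227). I choose the one at (402,328). The fence runs from (410,420) to (540,303), the stop is at (513,290), and the ink tin is at (449,252). The side view agrees: block (405,272), stop (303,315).

Run:
```python
from h import *
S=512/800
polys={'scene':np.array([[452,236],[550,296],[412,430],[315,345]])*S,'side':np.array([[388,206],[480,262],[365,380],[270,315]])*S}
blk={'scene':(402,328),'side':(405,272)}
for n in polys:
    c=dict(np.load(n+'.npz')); P=cloud(c); m=np.zeros((384,512),np.uint8); cv2.fillPoly(m,[polys[n].astype(int)],1)
    hsv=cv2.cvtColor(c['color'],cv2.COLOR_RGB2HSV)
    ok=(m>0)&(c['depth']>0); z=P[...,2]
    print(n,'zhist',np.histogram(z[ok],np.arange(0,.07,.004))[0])
    sat=hsv[...,1]
    fence=ok&(sat<60)&(z>.018)&(z<.036)
    nn,lab,st,cen=cv2.connectedComponentsWithStats(fence.astype(np.uint8))
    for i in range(1,nn):
        if st[i,4]>40:
            p=P[lab==i]; print(' grey',st[i],'z',np.median(p[:,2]).round(4))
            if st[i,4]>200 or True:
                r=cv2.minAreaRect((p[:,:2]*1000).astype(np.float32)); print('   rect',np.round(cv2.boxPoints(r),1).tolist())
    # block top by height
    b=ok&(sat>60)&(z>.0255)&(z<.045)
    b=cv2.morphologyEx(b.astype(np.uint8),cv2.MORPH_OPEN,np.ones((3,3)))
    nn,lab,st,cen=cv2.connectedComponentsWithStats(b)
    i=lab[int(blk[n][1]*S),int(blk[n][0]*S)]
    p=P[lab==i]; print(' block',st[i],'z',np.percentile(p[:,2],[5,50,95]).round(4))
    cnt=max(cv2.findContours((lab==i).astype(np.uint8),0,1)[0],key=len)
    w=np.array([onplane(c,*q[0],.034)[:2]*1000 for q in cnt],np.float32); r=cv2.minAreaRect(w)
    print('   rect',np.round(r[0],1),np.round(r[1],1),r[2],np.round(cv2.boxPoints(r),1).tolist())
    br=(lab==i)&(hsv[...,0]>17)&(hsv[...,1]>120); print('   brass',br.sum(),np.median(P[br][:,:2],0) if br.any() else '')
    bd=ok&(z>.008)&(z<.016); r=cv2.minAreaRect((P[bd][:,:2]*1000).astype(np.float32)); print(' board', np.round(cv2.boxPoints(r),1).tolist())
c=np.load('scene.npz'); 
cr=c['color'][140:285,195:355,::-1]; cv2.imwrite('pics/crop.png',cv2.resize(cr,(640,580),interpolation=cv2.INTER_CUBIC))
```

```text
scene zhist [ 273  152 2639 3123  224   93  475  719  757  237   28   95   31   11
    2    0    0]
 grey [280 163  15   9  47] z 0.0292
   rect [[461.0, 119.5], [479.70001220703125, 110.69999694824219], [500.79998779296875, 156.0], [482.1000061035156, 164.6999969482422]]
 grey [258 176  89  99 989] z 0.028
   rect [[563.4000244140625, 214.3000030517578], [630.5, -180.1999969482422], [740.2999877929688, -161.5], [673.2000122070312, 232.89999389648438]]
 block [ 232  189   48   45 1207] z [0.0287 0.034  0.0376]
   rect [558.8 -54.5] [101.1 142. ] 22.689088821411133 [[484.70001220703125, -8.5], [539.5, -139.5], [632.7999877929688, -100.5], [578.0, 30.5]]
   brass 142 [ 0.58133699 -0.09341771]
 board [[414.5, 189.5], [482.1000061035156, -206.3000030517578], [740.2000122070312, -162.3000030517578], [672.5999755859375, 233.60000610351562]]
side zhist [ 295  164 2253 2403  183  128  373  488  547  166   35  113   23    0
    0    0    0]
 grey [176 134  77  79 749] z 0.0276
   rect [[564.0999755859375, 197.39999389648438], [701.4000244140625, -172.8000030517578], [805.9000244140625, -134.10000610351562], [668.5999755859375, 236.10000610351562]]
 grey [227 221  16   8  49] z 0.0269
   rect [[430.70001220703125, 136.1999969482422], [450.20001220703125, 126.5], [472.1000061035156, 170.60000610351562], [452.6000061035156, 180.3000030517578]]
 block [240 157  40  35 842] z [0.0289 0.034  0.0374]
   rect [553.1 -47.8] [100.9 142.7] 22.875537872314453 [[478.8999938964844, -1.7000000476837158], [534.4000244140625, -133.10000610351562], [627.2999877929688, -93.9000015258789], [571.9000244140625, 37.5]]
   brass 172 [ 0.57183417 -0.0951867 ]
 board [[415.79998779296875, 191.1999969482422], [482.1000061035156, -206.10000610351562], [738.2999877929688, -163.3000030517578], [672.0, 233.89999389648438]]
```

View pics/crop.png

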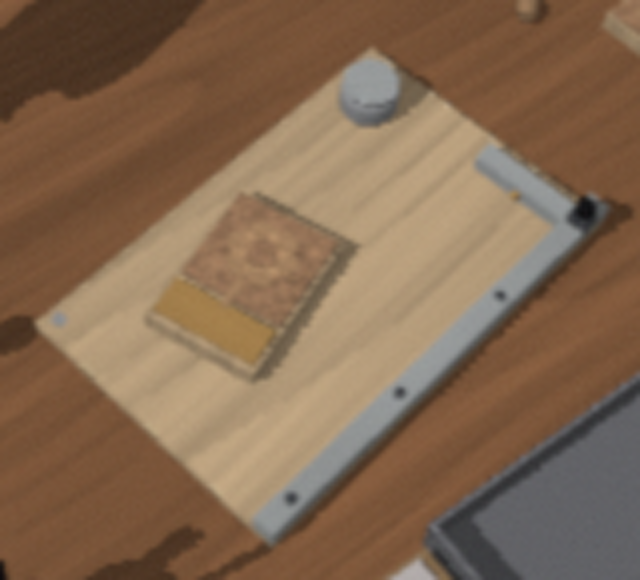

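The crop confirms the block: brown lino with a brass strip at crop (215,320), lying on the plywood board. The fence, with screws at (290,497), (400,392) and (500,295), is to its right, and the stop with its pin is at (515,195). My estimates are board centre at about (577,14) mm with yaw 0.167, and block yaw about 0.396, so 13° relative to the board. I'll push with the open fingers lined up along the fence.

Emit:
jog_arm([
  [0.028, -0.026, 0, 0, 0, 0, 1],
  [0.056, -0.053, 0, 0, 0, 0.04, 1],
  [0.084, -0.079, 0, 0, 0, 0.08, 1],
  [0.112, -0.106, 0, 0, 0, 0.12, 1],
  [0.14, -0.132, 0, 0, 0, 0.16, 1],
])

```text
clock: 0.52
position: [0.2917, -0.4197, 0.256]
ee_rot: [0.997, 0.083, -0.0, -0.0]
ft_force: [1.1, -0.4, 0.3]
grip_width: 0.997
grasp_force: 0.0
```

```bash
cat >> h.py <<'E'
B0=np.array([.577,.014]); BY=.167
def b2w(x,y): c,s=np.cos(BY),np.sin(BY); return B0+np.array([c*x-s*y,s*x+c*y])
def w2b(p): c,s=np.cos(BY),np.sin(BY); d=np.asarray(p)[:2]-B0; return np.array([c*d[0]+s*d[1],-s*d[0]+c*d[1]])
def st():
    o=get_obs(); R=Rn.from_quat(o['ee_rot']).as_matrix(); print('t',round(float(o['clock']),2),'pos',o['position'].round(4),'board',w2b(o['position']).round(4),'toolx yaw-BY',round(float(np.arctan2(R[1,0],R[0,0])-BY),4),'z',R[:,2].round(3),'F',o['ft_force'].round(1),'j',o['joint_pos'].round(2)); return o,R
def go(x,y,z):
    o,R=st(); w=np.array([*b2w(x,y),z]); print('shift',(R.T@(w-o['position'])).round(4))
E
python3 - <<'E'
from h import *
go(-.118,-.075,.2)
c=dict(np.load('scene.npz')); print('pin',w2b(onplane(c,323.75,188.75,.020)))
for q in [(480,165),(560,220),(490,148)]: print(w2b(onplane(c,195+q[0]/4,140+q[1]/4,.028)))
E
```

```text
t 0.52 pos [ 0.2917 -0.4197  0.256 ] board [-0.3535 -0.3803] toolx yaw-BY -0.0013 z [-0.  0. -1.] F [ 1.1 -0.4  0.3] j [ 1.04  0.09 -0.17  1.75  0.02  1.3  -0.54]
shift [ 0.2351 -0.3055  0.056 ]
pin [0.06806795 0.16058637]
[0.0306913  0.15840698]
[0.11205459 0.16202652]
[0.025425   0.17809098]
```

Emit:
jog_arm([
  [0.023, -0.03, 0, 0, 0, 0, 1],
  [0.046, -0.06, 0, 0, 0, 0, 1],
  [0.07, -0.09, 0, 0, 0, 0, 1],
  [0.094, -0.12, 0, 0, 0, 0, 1],
  [0.118, -0.153, 0, 0, 0, 0, 1],
])

```text
clock: 0.93
position: [0.3824, -0.2496, 0.2562]
ee_rot: [0.997, 0.083, -0.0, 0.0]
ft_force: [1.2, -0.5, -0.5]
grip_width: 0.996
grasp_force: 0.0
```

Emit:
jog_arm([
  [0.023, -0.03, 0, 0, 0, 0, 1],
  [0.046, -0.06, 0, 0, 0, 0, 1],
  [0.07, -0.09, 0, 0, 0, 0, 1],
  [0.094, -0.12, 0, 0, 0, 0, 1],
  [0.118, -0.153, 0.02, 0, 0, 0, 1],
])

```text
clock: 1.35
position: [0.4734, -0.0819, 0.2405]
ee_rot: [0.996, 0.084, 0.002, 0.001]
ft_force: [0.7, -0.4, 0.1]
grip_width: 1.004
grasp_force: 0.0
```

Run:
```python
from h import *
go(-.118,-.075,.1)
```

```text
t 1.35 pos [ 0.4734 -0.0819  0.2405] board [-0.1181 -0.0774] toolx yaw-BY 0.0006 z [ 0.005 -0.001 -1.   ] F [ 0.7 -0.4  0.1] j [ 0.64  0.05 -0.57  1.83  0.03  1.26 -1.35]
shift [-0.0006 -0.0027  0.1405]
```

Emit:
jog_arm([
  [0, 0, 0.04, 0, 0, 0, 1],
  [0, 0, 0.08, 0, 0, 0, 1],
  [0, 0, 0.12, 0, 0, 0, 1],
  [0, 0, 0.15, 0, 0, 0, 1],
  [0, 0, 0.17, 0, 0, 0, 1],
])

```text
clock: 1.77
position: [0.4694, -0.0832, 0.0646]
ee_rot: [0.996, 0.084, -0.002, -0.001]
ft_force: [-0.1, -0.1, 1.0]
grip_width: 1.001
grasp_force: 0.0
```

Run:
```python
from h import *
st(); print(manip.tip_extent)
a=optics.camera('scene')['color'][110:300,180:380,::-1]; b=optics.camera('side')['color'][110:260,150:320,::-1]
a=cv2.resize(a,(400,380),interpolation=2); b=cv2.resize(b,(400,380),interpolation=2)
cv2.imwrite('pics/p1.png',np.hstack([a,b]))
```

```text
t 1.77 pos [ 0.4694 -0.0832  0.0646] board [-0.1223 -0.0779] toolx yaw-BY 0.0012 z [-0.004  0.001 -1.   ] F [-0.1 -0.1  1. ] j [ 0.59  0.27 -0.56  2.02  0.18  0.9  -1.47]
0.025
```

View pics/p1.png

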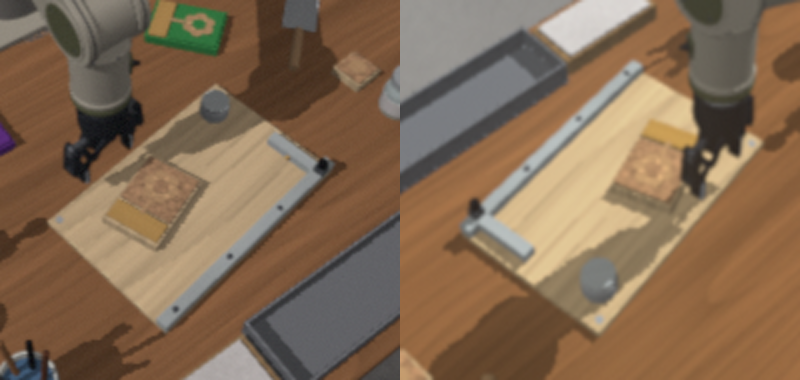

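Left half: the open fingers at (75,165) and (135,115) are clear of the block at (155,200). Right half agrees, with the fingers at (695,170) to the robot's side of the block. Next I lower the fingers.

Emit:
jog_arm([
  [0, 0, 0.008, 0, 0, 0, 1],
  [0, 0, 0.014, 0, 0, 0, 1],
  [0, 0, 0.02, 0, 0, 0, 1],
  [0, 0, 0.02, 0, 0, 0, 1],
])

```text
clock: 2.2
position: [0.4714, -0.0838, 0.0478]
ee_rot: [0.996, 0.084, 0.0, 0.0]
ft_force: [0.1, -0.4, 0.7]
grip_width: 0.997
grasp_force: 0.0
```

Run:
```python
from h import *
st()
c=optics.camera('side');b=c['color'][150:230,260:320,::-1]
a=optics.camera('scene')['color'][150:230,205:265,::-1]
cv2.imwrite('pics/p2.png',np.hstack([cv2.resize(x,(390,520),interpolation=2) for x in (a,b)]))
```

```text
t 2.2 pos [ 0.4714 -0.0838  0.0478] board [-0.1204 -0.0789] toolx yaw-BY 0.0006 z [ 0. -0. -1.] F [ 0.1 -0.4  0.7] j [ 0.58  0.3  -0.55  2.02  0.2   0.87 -1.49]
```

View pics/p2.png

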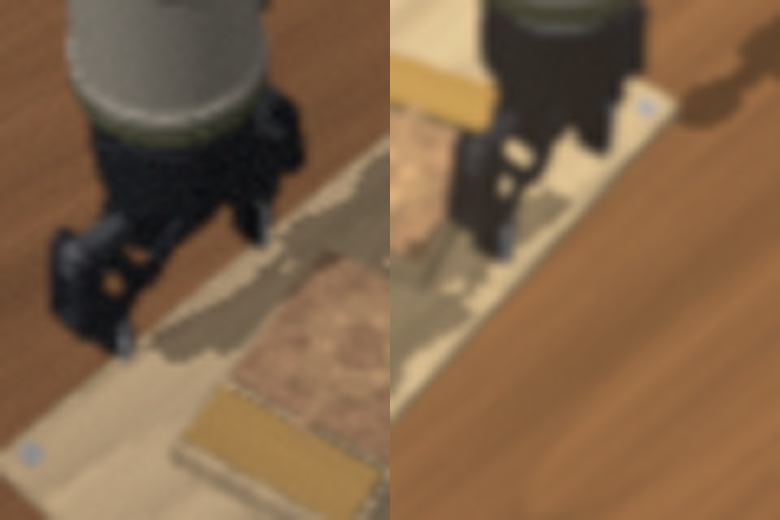

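Left: the tips are at (125,350) and (262,240). Right: the +y tip is at (500,255). All are beside the block and still above the board. I'll triangulate the tip height.

Run:
```python
from h import *
a=dict(np.load('scene.npz'));b=dict(np.load('side.npz'))
o1,d1=ray(a,245.3,186.9);o2,d2=ray(b,276.9,189.2)
s=np.linalg.lstsq(np.stack([d1,-d2],1),o2-o1,rcond=None)[0]
p,q=o1+s[0]*d1,o2+s[1]*d2; print(p,q,w2b(p),w2b(q))
```

```text
[ 0.46824236 -0.03081991  0.03392126] [ 0.45965948 -0.04074113  0.03495393] [-0.11469477 -0.02611815] [-0.1248074  -0.03447466]
```

Emit:
jog_arm([
  [0, 0, 0.003, 0, 0, 0, 1],
  [0, 0, 0.006, 0, 0, 0, 1],
  [0, 0, 0.006, 0, 0, 0, 1],
])

```text
clock: 2.55
position: [0.4712, -0.0836, 0.0416]
ee_rot: [0.996, 0.084, -0.0, 0.0]
ft_force: [-0.6, 1.1, 0.1]
grip_width: 1.001
grasp_force: 0.0
```

Emit:
jog_arm([
  [0, 0, 0.004, 0, 0, 0, 1],
  [0, 0, 0.008, 0, 0, 0, 1],
  [0, 0, 0.01, 0, 0, 0, 1],
  [0, 0, 0.01, 0, 0, 0, 1],
])

```text
clock: 2.88
position: [0.471, -0.0835, 0.0313]
ee_rot: [0.996, 0.084, -0.0, -0.0]
ft_force: [0.0, -1.2, 0.5]
grip_width: 1.0
grasp_force: 0.0
```

Emit:
jog_arm([
  [0.005, 0, 0, 0, 0, 0, 1],
  [0.01, 0, 0, 0, 0, 0, 1],
  [0.015, 0, 0, 0, 0, 0, 1],
  [0.02, 0, 0, 0, 0, 0, 1],
  [0.025, 0, 0, 0, 0, 0, 1],
])

```text
clock: 3.3
position: [0.496, -0.0792, 0.0318]
ee_rot: [0.996, 0.084, -0.001, -0.0]
ft_force: [-5.1, 0.7, 2.4]
grip_width: 1.006
grasp_force: 1.8
```

Emit:
jog_arm([
  [0.005, 0, 0, 0, 0, 0, 1],
  [0.01, 0, 0, 0, 0, 0, 1],
  [0.015, 0, 0, 0, 0, 0, 1],
  [0.02, 0, 0, 0, 0, 0, 1],
  [0.025, 0, 0, 0, 0, 0, 1],
])

```text
clock: 3.72
position: [0.5211, -0.0751, 0.0319]
ee_rot: [0.996, 0.084, -0.0, 0.0]
ft_force: [-2.6, 0.7, -0.5]
grip_width: 0.999
grasp_force: 1.2
```

```bash
cat >> h.py <<'E'
def block(save=None):
    for n in ['scene','side']:
        c=optics.camera(n); P=cloud(c); hsv=cv2.cvtColor(c['color'],cv2.COLOR_RGB2HSV); z=P[...,2]
        d=P[...,:2]-B0; bx=np.cos(BY)*d[...,0]+np.sin(BY)*d[...,1]; by=-np.sin(BY)*d[...,0]+np.cos(BY)*d[...,1]
        m=(abs(bx)<.112)&(abs(by)<.2)&(z>.024)&(z<.046)&(hsv[...,1]>70)&(c['color'].max(-1)>70)
        m=cv2.morphologyEx(m.astype(np.uint8),2,np.ones((3,3)))
        cn=max(cv2.findContours(m,0,1)[0],key=cv2.contourArea)
        w=np.array([w2b(onplane(c,*q[0],.034))*1000 for q in cn],np.float32); r=cv2.minAreaRect(w)
        print(n,'block board mm',np.round(r[0],1),np.round(r[1],1),'ang',round(r[2],1))
        if save: cv2.imwrite(f'pics/{save}_{n}.png',c['color'][...,::-1])
E
python3 - <<'E'
from h import *
st(); block()
E
```

```text
t 3.72 pos [ 0.5211 -0.0751  0.0319] board [-0.0699 -0.0786] toolx yaw-BY 0.0009 z [-0. -0. -1.] F [-2.6  0.7 -0.5] j [ 0.51  0.42 -0.52  1.91  0.27  0.88 -1.55]
scene block board mm [ -5.5 -72.9] [100.6 141.6] ang 2.6
side block board mm [ -9.2 -65. ] [102.5 145.4] ang 4.6
```

Emit:
jog_arm([
  [0.006, 0, 0, 0, 0, 0, 1],
  [0.012, 0, 0, 0, 0, 0, 1],
  [0.018, 0, 0, 0, 0, 0, 1],
  [0.024, 0, 0, 0, 0, 0, 1],
  [0.03, 0, 0, 0, 0, 0, 1],
])

```text
clock: 4.23
position: [0.5508, -0.0704, 0.0319]
ee_rot: [0.996, 0.084, -0.0, 0.0]
ft_force: [-3.4, -1.5, -0.0]
grip_width: 1.0
grasp_force: 1.8
```

Emit:
jog_arm([
  [0.005, 0, 0, 0, 0, 0, 1],
  [0.01, 0, 0, 0, 0, 0, 1],
  [0.015, 0, 0, 0, 0, 0, 1],
  [0.02, 0, 0, 0, 0, 0, 1],
  [0.025, 0, 0, 0, 0, 0, 1],
])

```text
clock: 4.65
position: [0.5754, -0.066, 0.0319]
ee_rot: [0.996, 0.084, 0.0, 0.0]
ft_force: [-2.8, -0.7, 0.9]
grip_width: 1.003
grasp_force: 1.5
```

Run:
```python
from h import *
st(); block()
```

```text
t 4.65 pos [ 0.5754 -0.066   0.0319] board [-0.0149 -0.0786] toolx yaw-BY 0.0008 z [ 0. -0. -1.] F [-2.8 -0.7  0.9] j [ 0.45  0.51 -0.5   1.78  0.3   0.93 -1.59]
scene block board mm [ 47.4 -75.1] [101.6 141.4] ang 0.1
side block board mm [ 44.6 -64.1] [100.8 137.2] ang 0.1
```

Emit:
jog_arm([
  [0.003, 0, 0, 0, 0, 0, 1],
  [0.006, 0, 0, 0, 0, 0, 1],
  [0.008, 0, 0, 0, 0, 0, 1],
  [0.009, 0, 0, 0, 0, 0, 1],
  [0.01, 0, 0, 0, 0, 0, 1],
])

```text
clock: 5.17
position: [0.5846, -0.0645, 0.0321]
ee_rot: [0.996, 0.084, -0.0, 0.0]
ft_force: [-6.2, -1.6, 4.3]
grip_width: 0.998
grasp_force: 2.9
```

Emit:
jog_arm([
  [0.0005, 0, 0, 0, 0, 0, 1],
  [0.001, 0, 0, 0, 0, 0, 1],
  [0.0015, 0, 0, 0, 0, 0, 1],
  [0.002, 0, 0, 0, 0, 0, 1],
  [0.002, 0, 0, 0, 0, 0, 1],
])

```text
clock: 5.58
position: [0.5866, -0.0642, 0.0321]
ee_rot: [0.996, 0.084, -0.0, 0.0]
ft_force: [-4.6, -1.2, 4.0]
grip_width: 1.0
grasp_force: 2.4
```

Emit:
jog_arm([
  [0.0005, 0, 0, 0, 0, 0, 1],
  [0.001, 0, 0, 0, 0, 0, 1],
  [0.0015, 0, 0, 0, 0, 0, 1],
  [0.002, 0, 0, 0, 0, 0, 1],
  [0.002, 0, 0, 0, 0, 0, 1],
])

```text
clock: 6.0
position: [0.5885, -0.0639, 0.0321]
ee_rot: [0.996, 0.084, -0.0, 0.0]
ft_force: [-4.9, -1.2, 3.8]
grip_width: 1.002
grasp_force: 2.5
```

Run:
```python
from h import *
st(); block()
```

```text
t 6.0 pos [ 0.5885 -0.0639  0.0321] board [-0.0016 -0.0787] toolx yaw-BY 0.0006 z [-0. -0. -1.] F [-4.9 -1.2  3.8] j [ 0.43  0.54 -0.5   1.74  0.31  0.94 -1.59]
scene block board mm [ 59.2 -75.5] [ 99.9 143.5] ang 1.2
side block board mm [ 79.7 -47.8] [ 86.5 154.7] ang 34.9
```

Emit:
jog_arm([
  [0.0005, 0, 0, 0, 0, 0, 1],
  [0.001, 0, 0, 0, 0, 0, 1],
  [0.0015, 0, 0, 0, 0, 0, 1],
  [0.0015, 0, 0, 0, 0, 0, 1],
])

```text
clock: 6.43
position: [0.59, -0.0637, 0.0321]
ee_rot: [0.996, 0.084, -0.0, 0.0]
ft_force: [-4.5, -0.9, 3.7]
grip_width: 0.999
grasp_force: 2.5
```

Emit:
jog_arm([
  [0.0005, 0, 0, 0, 0, 0, 1],
  [0.001, 0, 0, 0, 0, 0, 1],
  [0.0015, 0, 0, 0, 0, 0, 1],
  [0.0015, 0, 0, 0, 0, 0, 1],
])

```text
clock: 6.77
position: [0.5906, -0.0636, 0.032]
ee_rot: [0.996, 0.084, -0.001, 0.0]
ft_force: [-10.5, -1.1, 8.3]
grip_width: 0.997
grasp_force: 5.0
```

Emit:
jog_arm([
  [0.0005, 0, 0, 0, 0, 0, 1],
  [0.001, 0, 0, 0, 0, 0, 1],
  [0.001, 0, 0, 0, 0, 0, 1],
])

```text
clock: 7.02
position: [0.5907, -0.0636, 0.0318]
ee_rot: [0.996, 0.084, -0.002, 0.0]
ft_force: [-14.8, -2.0, 11.6]
grip_width: 1.001
grasp_force: 7.4
```

Emit:
jog_arm([
  [0, 0, 0, 0, 0, 0, 1],
  [0, 0, 0, 0, 0, 0, 1],
])

```text
clock: 7.18
position: [0.5907, -0.0636, 0.0318]
ee_rot: [0.996, 0.084, -0.002, 0.0]
ft_force: [-14.6, -1.8, 10.8]
grip_width: 0.998
grasp_force: 7.3
```

Emit:
jog_arm([
  [-0.004, 0, -0.001, 0, 0, 0, 1],
  [-0.012, 0, -0.002, 0, 0, 0, 1],
  [-0.02, 0, -0.02, 0, 0, 0, 1],
  [-0.03, 0.02, -0.05, 0, 0, 0.12, 1],
  [-0.03, 0.05, -0.08, 0, 0, 0.24, 1],
])

```text
clock: 7.6
position: [0.5696, -0.1143, 0.1119]
ee_rot: [0.999, -0.036, -0.001, -0.001]
ft_force: [2.0, -0.7, -0.1]
grip_width: 1.002
grasp_force: 0.0
```

Run:
```python
from h import *
st(); block('f')
c=optics.camera('side'); a=cv2.imread('pics/f_scene.png')[110:300,180:380]; b=cv2.imread('pics/f_side.png')[110:260,150:320]
cv2.imwrite('pics/p3.png',np.hstack([cv2.resize(x,(400,380),interpolation=2) for x in(a,b)]))
```

```text
t 7.6 pos [ 0.5696 -0.1143  0.1119] board [-0.0286 -0.1252] toolx yaw-BY -0.2394 z [-0.001  0.002 -1.   ] F [ 2.  -0.7 -0.1] j [ 0.51  0.4  -0.48  1.72  0.2   1.07 -1.67]
scene block board mm [ 61.2 -75.6] [142.   98.9] ang 90.0
side block board mm [ 56.2 -67.6] [101.2 143.2] ang 0.2
```

View pics/p3.png

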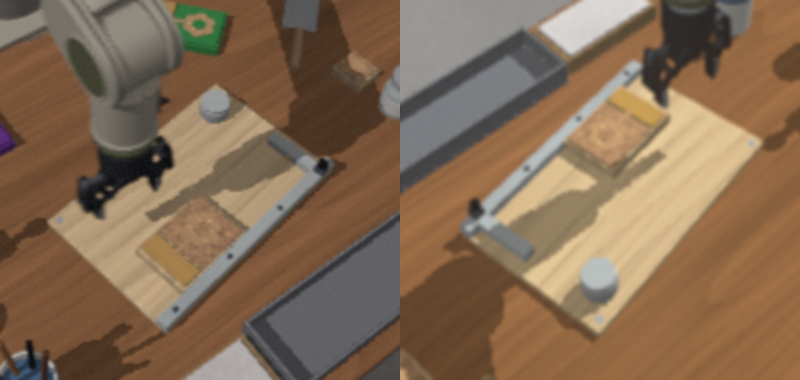

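The block lies parallel to and against the fence: left half at (195,240), right half at (610,130). The bystanders are untouched. Next I turn the tool for the push along the fence.

Emit:
jog_arm([
  [0, 0, 0, 0, 0, -0.12, 0.3],
  [0, 0, 0, 0, 0, -0.24, 0],
  [0, 0, 0, 0, 0, -0.36, -0.06],
  [0, 0, 0, 0, 0, -0.48, -0.06],
  [0, 0, 0, 0, 0, -0.6, -0.06],
])

```text
clock: 8.17
position: [0.5711, -0.1157, 0.1106]
ee_rot: [0.964, 0.265, 0.0, -0.0]
ft_force: [0.0, 0.0, 0.2]
grip_width: 0.47
grasp_force: 0.0
```

Emit:
jog_arm([
  [0, 0, 0, 0, 0, -0.12, -0.06],
  [0, 0, 0, 0, 0, -0.24, -0.06],
  [0, 0, 0, 0, 0, -0.36, -0.06],
  [0, 0, 0, 0, 0, -0.48, -0.06],
  [0, 0, 0, 0, 0, -0.6, -0.06],
])

```text
clock: 8.58
position: [0.5711, -0.1157, 0.1107]
ee_rot: [0.843, 0.538, 0.0, -0.0]
ft_force: [-0.3, 0.0, -0.4]
grip_width: 0.469
grasp_force: 0.0
```

Emit:
jog_arm([
  [0, 0, 0, 0, 0, -0.12, -0.06],
  [0, 0, 0, 0, 0, -0.24, -0.06],
  [0, 0, 0, 0, 0, -0.36, -0.06],
  [0, 0, 0, 0, 0, -0.48, -0.06],
  [0, 0, 0, 0, 0, -0.61, -0.06],
])

```text
clock: 9.0
position: [0.5711, -0.1157, 0.1107]
ee_rot: [0.644, 0.765, 0.0, -0.0]
ft_force: [-0.1, -0.1, 0.5]
grip_width: 0.469
grasp_force: 0.0
```

Run:
```python
from h import *
go(.052,-.172,.06); print(get_obs()['grip_width'])
c=dict(np.load('scene.npz'))
print('pot',w2b(onplane(c,194,300,.1)),'tall',w2b(onplane(c,145,270,.07)))
```

```text
t 9.0 pos [ 0.5711 -0.1157  0.1107] board [-0.0274 -0.1269] toolx yaw-BY 1.5742 z [ 0.     0.001 -1.   ] F [-0.1 -0.1  0.5] j [ 0.76  0.49 -0.8   1.71  0.38  1.11  0.02]
shift [-0.0454  0.0792  0.0507]
0.469163403940353
pot [ 0.07450634 -0.39411069] tall [-0.09358406 -0.43210622]
```

Emit:
jog_arm([
  [-0.02, 0.02, 0, 0, 0, 0.003, -0.06],
  [-0.045, 0.05, 0, 0, 0, 0.003, -0.06],
  [-0.045, 0.079, 0.01, 0, 0, 0.003, -0.06],
  [-0.045, 0.079, 0.04, 0, 0, 0.003, -0.06],
  [-0.045, 0.079, 0.055, 0, 0, 0.003, -0.06],
])

```text
clock: 9.42
position: [0.6564, -0.1466, 0.0528]
ee_rot: [0.648, 0.762, 0.0, -0.001]
ft_force: [-1.6, 0.5, -1.0]
grip_width: 0.473
grasp_force: 0.0
```

Run:
```python
from h import *
st()
A=optics.camera('scene');B=optics.camera('side')
a=A['color'][190:270,190:270,::-1]; b=B['color'][100:180,240:320,::-1]
cv2.imwrite('pics/p4.png',np.hstack([cv2.resize(x,(400,400),interpolation=2) for x in(a,b)]))
```

```text
t 9.42 pos [ 0.6564 -0.1466  0.0528] board [ 0.0516 -0.1715] toolx yaw-BY 1.5655 z [-0.002  0.002 -1.   ] F [-1.6  0.5 -1. ] j [ 0.64  0.72 -0.71  1.49  0.49  1.12  0.  ]
```

View pics/p4.png

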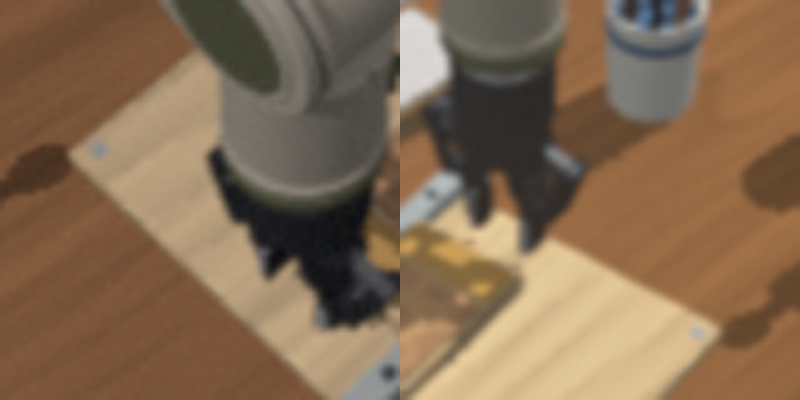

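Left: the fingers at (265,270) and (325,320) are beyond the block's brass end, over the board. Right: the tips at (480,220) and (525,245) are clear of the block. I lower and push.

Emit:
jog_arm([
  [0, 0, 0.004, 0, 0, 0, -0.06],
  [0, 0, 0.008, 0, 0, 0, -0.06],
  [0, 0, 0.012, 0, 0, 0, -0.06],
  [0, 0, 0.012, 0, 0, 0, -0.06],
])

```text
clock: 9.85
position: [0.6563, -0.1488, 0.0446]
ee_rot: [0.649, 0.761, -0.0, 0.0]
ft_force: [-0.1, -0.5, 0.1]
grip_width: 0.472
grasp_force: 0.0
```

Emit:
jog_arm([
  [0.005, 0, 0, 0, 0, 0, -0.06],
  [0.01, 0, 0, 0, 0, 0, -0.06],
  [0.014, 0, 0, 0, 0, 0, -0.06],
  [0.018, 0, 0, 0, 0, 0, -0.06],
  [0.022, 0, 0, 0, 0, 0, -0.06],
])

```text
clock: 10.27
position: [0.6531, -0.1274, 0.0448]
ee_rot: [0.649, 0.761, -0.001, 0.001]
ft_force: [-0.7, -5.8, 1.3]
grip_width: 0.468
grasp_force: 2.8
```

Run:
```python
from h import *
st();block()
```

```text
t 10.27 pos [ 0.6531 -0.1274  0.0448] board [ 0.0515 -0.1521] toolx yaw-BY 1.5627 z [ 0.    -0.002 -1.   ] F [-0.7 -5.8  1.3] j [ 0.62  0.72 -0.71  1.52  0.5   1.1  -0.04]
scene block board mm [ 61.1 -72. ] [140.3  98.9] ang 89.9
side block board mm [ 56.7 -64.6] [100.8 146.1] ang 0.6
```

Emit:
jog_arm([
  [0.005, 0, 0.001, 0, 0, -0.006, -0.06],
  [0.011, 0, 0.002, 0, 0, -0.006, -0.06],
  [0.017, 0, 0.003, 0, 0, -0.006, -0.06],
  [0.023, 0, 0.003, 0, 0, -0.006, -0.06],
  [0.03, 0, 0.003, 0, 0, -0.006, -0.06],
])

```text
clock: 10.78
position: [0.6488, -0.099, 0.0419]
ee_rot: [0.647, 0.762, -0.0, 0.001]
ft_force: [0.6, -5.8, 3.2]
grip_width: 0.472
grasp_force: 3.0
```

Emit:
jog_arm([
  [0.006, 0, 0, 0, 0, 0, -0.06],
  [0.012, 0, 0, 0, 0, 0, -0.06],
  [0.018, 0, 0, 0, 0, 0, -0.06],
  [0.024, 0, 0, 0, 0, 0, -0.06],
  [0.03, 0, 0, 0, 0, 0, -0.06],
])

```text
clock: 11.2
position: [0.6438, -0.0691, 0.0419]
ee_rot: [0.647, 0.763, -0.001, 0.001]
ft_force: [-0.2, -6.1, 4.0]
grip_width: 0.468
grasp_force: 3.1
```

Run:
```python
from h import *
st();block()
```

```text
t 11.2 pos [ 0.6438 -0.0691  0.0419] board [ 0.052 -0.093] toolx yaw-BY 1.5674 z [ 0.001 -0.002 -1.   ] F [-0.2 -6.1  4. ] j [ 0.56  0.69 -0.72  1.57  0.5   1.07 -0.13]
scene block board mm [ 62.2 -14. ] [ 95.8 141.9] ang 1.2
side block board mm [56. -6.] [101.5 146. ] ang 0.8
```

Emit:
jog_arm([
  [0.006, 0, 0, 0, 0, 0, -0.06],
  [0.012, 0, 0, 0, 0, 0, -0.06],
  [0.018, 0, 0, 0, 0, 0, -0.06],
  [0.024, 0, 0, 0, 0, 0, -0.06],
  [0.03, 0, 0, 0, 0, 0, -0.06],
])

```text
clock: 11.72
position: [0.6388, -0.0395, 0.0417]
ee_rot: [0.647, 0.762, -0.001, 0.001]
ft_force: [-1.5, -6.2, 4.6]
grip_width: 0.471
grasp_force: 3.1
```

Emit:
jog_arm([
  [0.006, 0, 0, 0, 0, 0, -0.06],
  [0.012, 0, 0, 0, 0, 0, -0.06],
  [0.018, 0, 0, 0, 0, 0, -0.06],
  [0.024, 0, 0, 0, 0, 0, -0.06],
  [0.03, 0, 0, 0, 0, 0, -0.06],
])

```text
clock: 12.13
position: [0.6338, -0.01, 0.0417]
ee_rot: [0.647, 0.762, -0.001, 0.001]
ft_force: [-0.3, -6.4, 4.9]
grip_width: 0.471
grasp_force: 3.3
```

Emit:
jog_arm([
  [0.005, 0, 0, 0, 0, 0, -0.06],
  [0.01, 0, 0, 0, 0, 0, -0.06],
  [0.014, 0, 0, 0, 0, 0, -0.06],
  [0.017, 0, 0, 0, 0, 0, -0.06],
  [0.02, 0, 0, 0, 0, 0, -0.06],
])

```text
clock: 12.55
position: [0.6305, 0.0097, 0.0417]
ee_rot: [0.647, 0.763, -0.001, 0.001]
ft_force: [-1.0, -7.8, 4.6]
grip_width: 0.47
grasp_force: 3.4
```

Run:
```python
from h import *
st();block()
```

```text
t 12.55 pos [0.6305 0.0097 0.0417] board [ 0.0521 -0.0132] toolx yaw-BY 1.5675 z [ 0.    -0.002 -1.   ] F [-1.  -7.8  4.6] j [ 0.46  0.67 -0.74  1.62  0.5   1.06 -0.26]
scene block board mm [67.8 65.1] [ 86.  143.9] ang 1.1
side block board mm [55.8 73.2] [145.  101.5] ang 89.8
```

Emit:
jog_arm([
  [0.003, 0, 0, 0, 0, 0, -0.06],
  [0.006, 0, 0, 0, 0, 0, -0.06],
  [0.009, 0, 0, 0, 0, 0, -0.06],
  [0.011, 0, 0, 0, 0, 0, -0.06],
  [0.012, 0, 0, 0, 0, 0, -0.06],
])

```text
clock: 13.07
position: [0.6285, 0.022, 0.0416]
ee_rot: [0.647, 0.763, -0.001, 0.001]
ft_force: [0.1, -7.6, 3.9]
grip_width: 0.468
grasp_force: 3.1
```

Emit:
jog_arm([
  [0.001, 0, 0, 0, 0, 0, -0.06],
  [0.002, 0, 0, 0, 0, 0, -0.06],
  [0.003, 0, 0, 0, 0, 0, -0.06],
  [0.004, 0, 0, 0, 0, 0, -0.06],
  [0.005, 0, 0, 0, 0, 0, -0.06],
])

```text
clock: 13.48
position: [0.6277, 0.0264, 0.0416]
ee_rot: [0.647, 0.763, -0.001, 0.001]
ft_force: [0.4, -6.7, 3.8]
grip_width: 0.468
grasp_force: 3.3
```

Emit:
jog_arm([
  [0.001, 0, 0, 0, 0, 0, -0.06],
  [0.002, 0, 0, 0, 0, 0, -0.06],
  [0.003, 0, 0, 0, 0, 0, -0.06],
  [0.003, 0, 0, 0, 0, 0, -0.06],
])

```text
clock: 13.82
position: [0.6272, 0.0295, 0.0416]
ee_rot: [0.647, 0.763, -0.001, 0.001]
ft_force: [-0.7, -5.9, 4.2]
grip_width: 0.47
grasp_force: 3.0
```

Emit:
jog_arm([
  [0.001, 0, 0, 0, 0, 0, -0.06],
  [0.002, 0, 0, 0, 0, 0, -0.06],
  [0.002, 0, 0, 0, 0, 0, -0.06],
])

```text
clock: 14.07
position: [0.6269, 0.0314, 0.0416]
ee_rot: [0.647, 0.763, -0.001, 0.001]
ft_force: [-0.8, -7.0, 4.6]
grip_width: 0.468
grasp_force: 3.2
```

Emit:
jog_arm([
  [0.001, 0, 0, 0, 0, 0, -0.06],
  [0.002, 0, 0, 0, 0, 0, -0.06],
  [0.002, 0, 0, 0, 0, 0, -0.06],
])

```text
clock: 14.32
position: [0.6267, 0.0321, 0.0416]
ee_rot: [0.647, 0.762, -0.001, 0.001]
ft_force: [0.5, -9.5, 4.8]
grip_width: 0.47
grasp_force: 4.8
```

Emit:
jog_arm([
  [0.001, 0, 0, 0, 0, 0, -0.06],
  [0.002, 0, 0, 0, 0, 0, -0.06],
  [0.002, 0, 0, 0, 0, 0, -0.06],
])

```text
clock: 14.57
position: [0.6268, 0.0323, 0.0416]
ee_rot: [0.648, 0.762, -0.002, 0.002]
ft_force: [0.7, -14.4, 5.6]
grip_width: 0.47
grasp_force: 7.2
```

Run:
```python
from h import *
st();block('g')
a=cv2.imread('pics/g_scene.png')[150:230,240:350]; b=cv2.imread('pics/g_side.png')[140:230,170:280]
cv2.imwrite('pics/p5.png',np.hstack([cv2.resize(a,(400,300),interpolation=2),cv2.resize(b,(400,300),interpolation=2)]))
```

```text
t 14.57 pos [0.6268 0.0323 0.0416] board [0.0521 0.0098] toolx yaw-BY 1.5654 z [ 0.001 -0.006 -1.   ] F [  0.7 -14.4   5.6] j [ 0.43  0.66 -0.74  1.63  0.5   1.05 -0.3 ]
scene block board mm [68.2 88.1] [ 84.2 142.1] ang 1.1
side block board mm [56.2 90.5] [141.1 102.6] ang 89.8
```

View pics/p5.png

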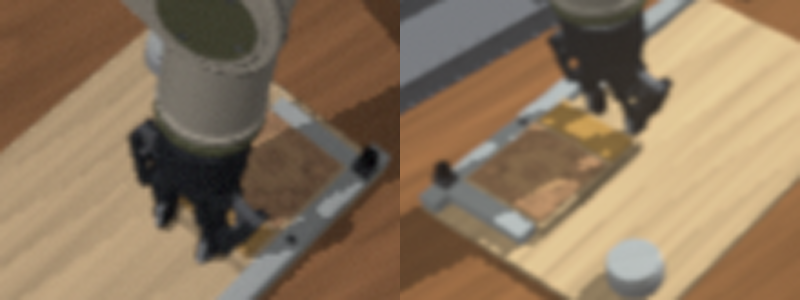

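The block is in the corner: left half, lino against the stop at (320,140); right half, its end against the stop bar at (490,205) and its side along the fence. The push stopped firmly at 14 N, so I back off.

Emit:
jog_arm([
  [-0.002, 0, 0, 0, 0, 0, -0.06],
  [-0.005, 0, 0, 0, 0, 0, -0.06],
  [-0.01, 0, 0, 0, 0, 0, -0.06],
  [-0.02, 0, -0.005, 0, 0, 0, -0.06],
  [-0.03, 0, -0.02, 0, 0, 0, -0.06],
])

```text
clock: 15.08
position: [0.6296, 0.0073, 0.0598]
ee_rot: [0.646, 0.763, -0.001, -0.002]
ft_force: [-0.8, -0.0, 0.3]
grip_width: 0.471
grasp_force: 0.0
```

Emit:
jog_arm([
  [-0.03, 0.0, -0.02, 0, 0, 0, -0.06],
  [-0.06, 0.0, -0.05, 0, 0, 0, -0.06],
  [-0.09, -0.02, -0.08, 0, 0, 0, -0.06],
  [-0.12, -0.05, -0.11, 0, 0, 0, -0.06],
  [-0.15, -0.08, -0.14, 0, 0, 0, -0.06],
])

```text
clock: 15.5
position: [0.5885, -0.1374, 0.1875]
ee_rot: [0.646, 0.763, 0.001, -0.0]
ft_force: [0.3, -0.5, 0.7]
grip_width: 0.471
grasp_force: 0.0
```

Run:
```python
from h import *
st();block('h')
a=cv2.imread('pics/h_scene.png')[150:230,250:350]; b=cv2.imread('pics/h_side.png')[140:230,170:280]
cv2.imwrite('pics/p6.png',np.hstack([cv2.resize(a,(400,330),interpolation=2),cv2.resize(b,(400,330),interpolation=2)]))
```

```text
t 15.5 pos [ 0.5885 -0.1374  0.1875] board [-0.0138 -0.1512] toolx yaw-BY 1.569 z [ 0.     0.001 -1.   ] F [ 0.3 -0.5  0.7] j [ 0.78  0.45 -0.81  1.57  0.34  1.26  0.08]
scene block board mm [60.7 87. ] [142.8  98.4] ang 90.0
side block board mm [55.8 93.6] [101.3 139. ] ang 0.1
```

View pics/p6.png

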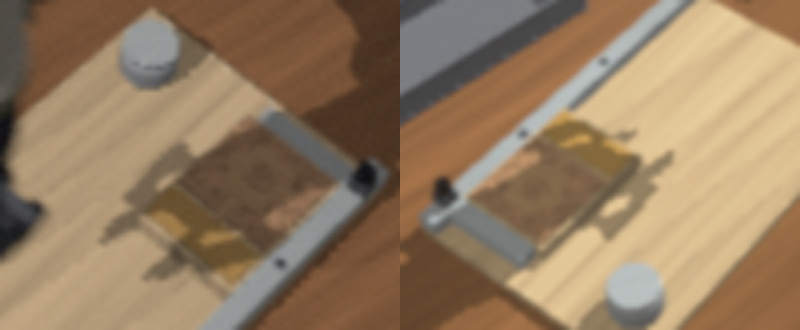

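The block looks seated with no visible gap: left half, its end meets the stop at (310,150); right half, the stop is at (490,235). I take one close wrist-camera look to check the spring has not pushed it back.

Emit:
jog_arm([
  [0.035, 0.01, 0, 0, 0, 0, -0.06],
  [0.07, 0.02, 0, 0, 0, 0, -0.06],
  [0.11, 0.03, 0, 0, 0, 0, -0.06],
  [0.15, 0.04, 0, 0, 0, 0, -0.06],
  [0.18, 0.045, 0, 0, 0, 0, -0.06],
])

```text
clock: 16.02
position: [0.6037, 0.0529, 0.1865]
ee_rot: [0.645, 0.764, 0.001, -0.0]
ft_force: [1.1, 0.7, 0.4]
grip_width: 0.47
grasp_force: 0.0
```

Emit:
jog_arm([
  [0.03, 0, 0, 0, 0, 0, -0.06],
  [0.05, 0, 0, 0, 0, 0, -0.06],
  [0.05, 0, 0, 0, 0, 0, -0.06],
])

```text
clock: 16.27
position: [0.5942, 0.1044, 0.1867]
ee_rot: [0.643, 0.766, 0.001, -0.001]
ft_force: [-0.2, 0.1, -0.3]
grip_width: 0.467
grasp_force: 0.0
```

Run:
```python
from h import *
st(); c=optics.camera('wrist'); K,R,t=c['K'],c['R'],c['t']; f=K[0,0]
print('cam',w2b(-R.T@t),(-R.T@t)[2])
# rectify onto the block-top/stop plane (board x 0..140, y 0..200 mm, 4 px/mm) at z=.031
yy,xx=np.mgrid[0:.2:600j,0:.14:420j]
w=np.stack([B0[0]+np.cos(BY)*xx-np.sin(BY)*yy,B0[1]+np.sin(BY)*xx+np.cos(BY)*yy,np.full_like(xx,.031)],-1)
p=w@R.T+t; r=np.linalg.norm(p[...,:2],axis=-1); th=np.arctan2(r,p[...,2])
u=K[0,2]+f*th*p[...,0]/r; v=K[1,2]+f*th*p[...,1]/r
im=cv2.remap(c['color'],u.astype(np.float32),v.astype(np.float32),1)[...,::-1]
print('u',u.min(),u.max(),'v',v.min(),v.max())
cv2.imwrite('pics/p7.png',im)
```

```text
t 16.27 pos [0.5942 0.1044 0.1867] board [0.032  0.0863] toolx yaw-BY 1.5767 z [-0.     0.003 -1.   ] F [-0.2  0.1 -0.3] j [ 0.42  0.47 -0.87  1.58  0.37  1.27 -0.33]
cam [0.03228975 0.1579394 ] 0.30474838288683637
u 216.0655631809999 365.5109556399743 v 56.938014485605095 257.900996548604
```

View pics/p7.png

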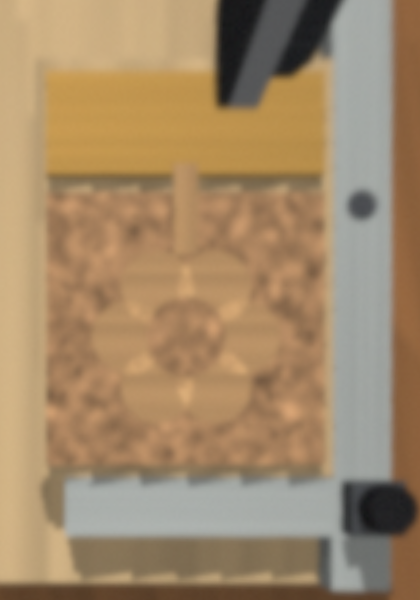

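The rectified wrist view (3 px/mm) shows the block's -y edge at row 65, its +y end meeting the stop at row 475, and its right side touching the fence at column 330. It looks square and flush. The pin's force stayed well below the block's friction (about 1 N against 6 N), so it will hold.

```bash
python3 -c "
from workcell import workorder
print(workorder.hand_in())"
```

```text
the job is handed in; nothing more can be done
None
```

I pressed the block flush to the fence, slid it to the stop until it pushed back at about 14 N, and handed the job in at about 16 s. The last wrist view shows it square and flush to within about 1 mm, the feeler pin's travel was judged by feel only, and the hand-in returned no verdict.

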